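# Proof-pull a bottle stopper on the bench tester

### The job

The stopper of the bottle clamped in the bench pull tester needs a proof pull. Draw the tester's sprung handle out until its pointer stands beside the short tab on the scale, pause there for two seconds, then draw it on to the tall tab without running well past it, keep it there, and finish while still holding the handle with the pointer centred on the tall tab. Leave everything else on the bench where it is.

Things in the scene. Friction and masses are not known exactly. Their poses are not given: they have to be found in the camera images.
- tester: bench pull tester, immovable: grey base plate 540 x 150 x 12 mm, a half bottle clamped on its far part. Origin on the bench under the pull axis, 180 mm behind the plate's front edge. +x runs along the pull axis from handle to bottle (the handle is pulled along -x), +y is the scale side, z up. Turned up to 0.35 rad either way from the robot's axes
- slide: the tester's moving part: rod, handle, pointer. Tester's axes; origin at the tester's origin when home (its start), moving along -x when pulled, at most 120 mm. A spring draws it home: about 5 N at home, 1.3 N more per 10 mm (17 N at 90 mm); it snaps home if let go
- handle_top (a point): centre of the top of the black handle, an upright plate 14 mm thick along the pull, 50 mm wide across it, from 30 to 115 mm above the bench. Before it is only the 12 mm base plate. At tester x = -60 mm when home; moves with the slide, same axes
- pointer (a point): middle of the pointer, a steel blade 3 mm thick along the pull, 28 mm high, over the scale rail on a thin arm from the handle: 50 mm to the left (+y) of the handle and level with it along the pull, 50 mm above the bench; moves with the slide, same axes
- barrel_front (a point): centre of the front end of the fixed steel spring barrel, 48 mm above the bench, 38 mm across; 38 mm of free space between it and the handle at home
- rail_mid (a point): middle of the top of the fixed white scale rail, 150 mm long along the pull, 12 mm wide, 32 mm above the bench, a fine tick each 10 mm
- short_tab: short tab, immovable on the outer side of the scale rail: dark steel block 10 mm wide along the pull, 16 mm deep, top 42 mm above the bench. Tester's axes; origin at the middle of its width, on the rail's middle line, 12 mm above the bench. The pointer is at the tab when its x in this frame is 0; 25 to 40 mm of pull from home
- tall_tab: tall tab, same as the short tab (width, depth, origin, axes), but its top is 70 mm above the bench; 70 to 90 mm of pull from home
- cork: a loose cork, 24 mm across, 45 mm high, standing on the tester's base plate right (-y) of the barrel; origin at its underside
- beaker: a glass beaker, 70 mm across, 90 mm high, left (+y) of the tester; origin at its underside
- bottle: a full green bottle, 74 mm across, 300 mm high, on the right of the bench; origin at its underside
- half_bottle: a full amber half bottle, 62 mm across, 240 mm high, right (-y) of the tester; origin at its underside
- wrench: a steel wrench lying flat left (+y) of the tester; origin at its underside
- reagent: a jar 60 mm across, 120 mm high, far on the right of the bench; origin at its underside
- cork_tray: an open white tray 200 x 140 x 50 mm on the left of the bench; origin at its underside

How it is judged:
On the way, in this order (a step that is already met when the one before it is completed fails the run):
1. the handle is held with the pointer at the short tab (within 5 mm of its middle) for a second (x of pointer in the frame of short_tab between -0.005 and 0.005 m and contact force between the fingers and slide above 4 N), for 1 s.
2. the handle is held with the pointer at the tall tab (within 5 mm of its middle) (x of pointer in the frame of tall_tab between -0.005 and 0.005 m and contact force between the fingers and slide above 4 N), for 0.5 s.
At the end, for the whole second after the job is handed in: the fingers hold the handle (more than 4 N of contact) with the pointer within 5 mm of the middle of the tall tab along the scale, the slide at rest (under 10 mm/s), and every loose bystander within 30 mm of where it stood (all of step 2 and linear speed of slide below 0.01 m/s and distance of each of cork, beaker, bottle, half_bottle, wrench, reagent, cork_tray from where it was at the start of the episode below 0.03 m); the arm keeps its last pose, push and grip.
It fails at once if the slide is pulled more than 15 mm past the tall tab (x of pointer in the frame of tall_tab below -0.015 m).
It fails at once if a loose bystander is moved more than 30 mm or tipped (distance of any of cork, beaker, bottle, half_bottle, wrench, reagent, cork_tray from where it was at the start of the episode above 0.03 m or angle between any of cork, beaker, bottle, half_bottle, wrench, reagent, cork_tray's own z axis and vertical above 0.5 rad).
It also fails if it takes over 40 s, if anything falls off the work surface, if the arm or the gripper's body presses on something with over 40 N, if the wrist force passes 120 N, or if a joint passes its speed limit or range.

### The arm

A 7-joint arm with a two-finger parallel gripper is mounted at the origin on the work surface. World frame = base frame: x ahead of the robot, y to its left, z up, the work surface at z = 0. Lengths are in m, angles in rad, forces in N, time in s.
With the tool pointing down it reaches from about 0.425 to 0.875 m from the base axis. Payload 4.7 kg.
Tool frame: the origin (TCP) lies at the very end of the fingers, on their centre line; the grasp point (between the pads) lies 19 mm behind it; x points along the fingers, z is the direction in which the jaws open and shut, and the axes are right-handed (so a half turn about x gives the same grasp; the last joint's range is limited). The gripper opens to 87 mm and grips with 3 to 60 N. Pads are 19 mm wide; open, the fingers measure 117 mm over their backs; the gripper's body (75 mm by 190 mm) begins 51 mm behind the grasp point.
Start: joints at [0.014, 0.321, -0.07, 1.45, 0.023, 1.371, -0.057], TCP at [0.65, -0, 0.223] pointing down, gripper open.
Joint ranges: [-2.86, 2.86], [-0.3, 2.09], [-1.38, 1.24], [0.06, 2.45], [-1.56, 4.7], [0.09, 2.05], [-2.69, 2.69]. Speed limits (rad/s): [2.57, 2.57, 3.14, 3.14, 3.14, 3.14, 3.14].

### API

Orientations are given as a rotation vector (axis times angle).
In Python, from bench import * gives the robot as it stands.
- The arm moves only by the shell command python3 -m handwheel 'ROWS' [OPENING] [FORCE]. ROWS is JSON, a list of rows, each an object with "xyz": the shift along the world's x, y, z in cm, a list of three; "angular": the turn, a rotation vector about the world's x, y, z in degrees, a list of three. A call has 1 to 5 rows; each row shifts and turns the pose as measured when the row begins; what a row does not reach is not made up. A row lasts 1/12 s, in which the tool goes at most 41.7 mm and 7.16 degrees, less where a joint would pass 70% of its speed; a pose out of reach is approached as far as the arm can. A call with a gripper value outside its range is refused whole. OPENING is the finger opening in cm, from 0 to 8.7, set as the call begins (- or left out, the last holds). The fingers move at their own pace and stop on an object; FORCE is the grip in N (left out, the last holds). Time passes only in rows, so rows that do not move let the fingers close. It gives the time, the measured TCP pose, the force and the opening at its end, in the units of the state.
- get_state(): the state, without advancing time (a new reading comes with each control period).
- get_image(name): name is "scene" or "side" or "wrist"; returns a dict with "pixels" (384x512x3 uint8, blue, green, red), "K" (3x3 intrinsics, pixels), "dist" ([k1, k2, p1, p2, k3] as OpenCV has them; the pictures are not rectified), "cam_to_world" (4x4, takes a point from camera to world coordinates). Camera axes: x right, y down, z forward; pixel columns grow to the right and rows downward; lengths in m; the calibration is good to about 2 mm. A picture is of the moment at which its call begins. There is no depth.
- close_job(): hands the job in, once; it reports no verdict.
The state is a dict: "time": time; "joint_positions": joint angles; "qd": joint speeds; "joint_torque": joint torques, N m; "position": TCP position; "tool_rot": TCP orientation; "ft_force": force on the tool from outside, world axes, zero at the start; "torque": the same for the moment, N m; "grip_width": opening from 0.0 (shut) to 1.0 (fully open).
Only numpy, scipy, OpenCV 4.12 (cv2) and the standard library are available. Lean on these libraries where they do the work, as an engineer would, in place of code of your own. Each camera call takes 0.05 s, during which the arm holds its last target.

## Working session

There is one attempt and no reset: what is moved stays moved. The work goes in short steps, Python scripts to look and compute and a shell command to move; the robot and the scene stay as the last step left them, time stands still between calls to the robot, and variables do not carry over. Pictures are saved under pics/ and viewed, and the job is handed in when it is done.

```bash
mkdir -p pics; cat > h.py <<'E'
from bench import *
import numpy as np, cv2
def snap(n,f):
    im=get_image(n); cv2.imwrite('pics/'+f,im['pixels']); np.savez('pics/'+f+'.npz',**{k:np.array(im[k]) for k in im}); return im
def ray(im,uv):
    p=cv2.undistortPoints(np.array([[uv]],float),np.array(im['K'],float),np.array(im['dist'],float))[0,0]
    T=np.array(im['cam_to_world']); return T[:3,3],T[:3,:3]@np.array([p[0],p[1],1])
def onz(im,uv,z):
    o,d=ray(im,uv); return o+d*(z-o[2])/d[2]
def proj(im,P):
    T=np.linalg.inv(np.array(im['cam_to_world'])); 
    r,_=cv2.Rodrigues(T[:3,:3]); return cv2.projectPoints(np.array(P,float).reshape(-1,1,3),r,T[:3,3],np.array(im['K'],float),np.array(im['dist'],float))[0][:,0]
E
python3 - <<'E'
from h import *
print(get_state())
for n in ['scene','side','wrist']:
    im=snap(n,n+'0.png'); print(n,np.round(im['cam_to_world'],3))
E
```

```text
{'time': 0.0, 'joint_positions': array([ 0.01412521,  0.32184193, -0.07003381,  1.45170294,  0.02259303,
        1.37078135, -0.05691259]), 'qd': array([-1.33825712e-04,  5.78212620e-04,  2.75364169e-05,  4.96247211e-04,
        1.34230933e-04, -2.60916921e-04,  8.86867681e-04]), 'joint_torque': array([-2.58547143e-04, -4.91284704e+01, -4.03903294e-01, -3.12526345e+01,
       -6.40594075e-02,  4.37659642e-02,  1.61017233e-04]), 'position': array([ 6.49437792e-01, -9.58897256e-05,  2.21434790e-01]), 'tool_rot': array([-4.06545891e-05,  1.57274095e+00, -1.29152648e-04]), 'ft_force': array([-0.285125  , -1.0541221 , -0.38336416]), 'torque': array([-0.00273365,  0.02658499, -0.00429893]), 'grip_width': 0.9969261719828857}
scene [[-0.63   0.664 -0.403  1.073]
 [ 0.777  0.542 -0.321  0.44 ]
 [ 0.005 -0.515 -0.857  1.266]
 [ 0.     0.     0.     1.   ]]
side [[-0.759 -0.326  0.563 -0.455]
 [-0.651  0.394 -0.649  1.143]
 [-0.01  -0.859 -0.512  0.985]
 [ 0.     0.     0.     1.   ]]
wrist [[ 1.    -0.    -0.002  0.649]
 [-0.001 -0.956 -0.294  0.082]
 [-0.002  0.294 -0.956  0.384]
 [ 0.     0.     0.     1.   ]]
```

View pics/scene0.png

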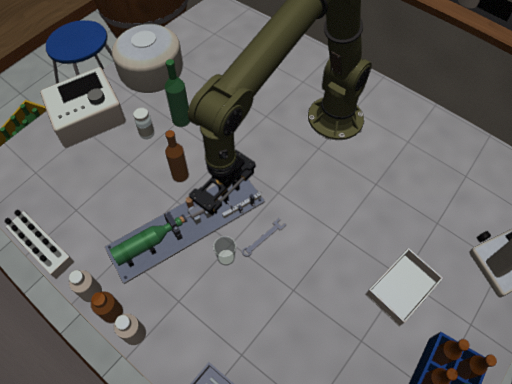

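View pics/side0.png

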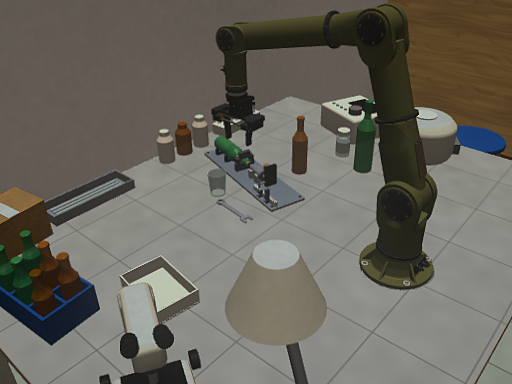

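View pics/wrist0.png

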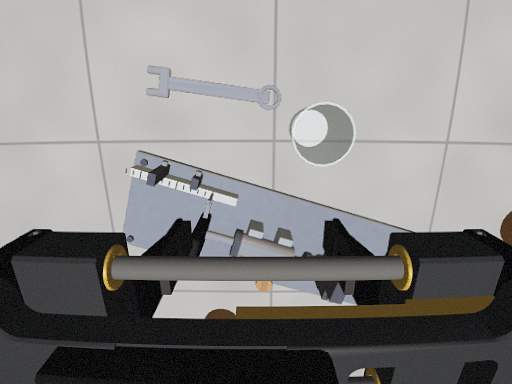

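```bash
python3 - <<'E'
import cv2
a=cv2.imread('pics/wrist0.png')[140:310,110:350]; cv2.imwrite('pics/w0z.png',cv2.resize(a,None,fx=3.3,fy=3.3,interpolation=2))
a=cv2.imread('pics/side0.png')[130:220,190:320]; cv2.imwrite('pics/s0z.png',cv2.resize(a,None,fx=6,fy=6,interpolation=2))
E
```

```text
(no output)
```

View pics/w0z.png

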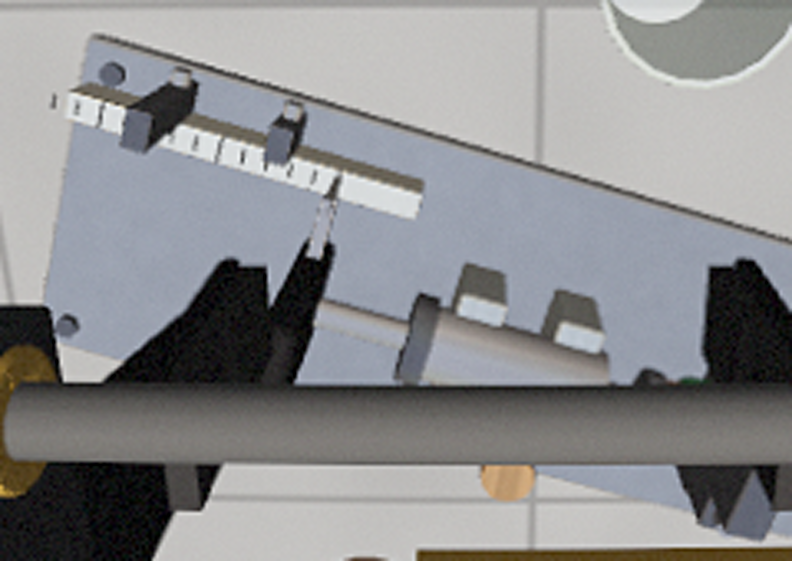

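View pics/s0z.png

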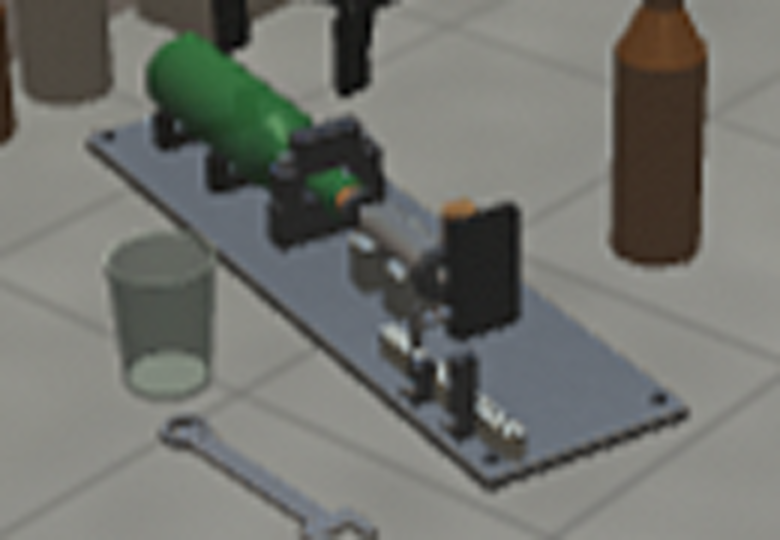

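```bash
python3 - <<'E'
from h import *
im=dict(np.load('pics/wrist0.png.npz'))
Z=lambda u,v:(110+u/3.3-0.35,140+v/3.3-0.35)
pts={'cornerL':(92,37,.012),'edge2':(792,241,.012),'corner_front_right':(45,300,.012),'rail_a':(67,105,.032),'rail_b':(68,118,.032),'rail_e':(417,220,.032),'rail_e2':(422,182,.032),
'tall':(137,131,.07),'short':(279,148,.042),'ptr_top':(335,177,.064),'barrel':(415,340,.048),'handle?':(318,250,.115),'h2':(333,245,.115),'h1':(307,243,.115),'corktop':(507,482,.057)}
for k,(u,v,z) in pts.items(): print(k,np.round(onz(im,Z(u,v),z),4))
p={k:onz(im,Z(u,v),z) for k,(u,v,z) in pts.items()}
for a,b in [('cornerL','edge2'),('rail_b','rail_e')]:
    d=p[b]-p[a]; print(np.arctan2(d[1],d[0]),np.linalg.norm(d))
E
```

```text
cornerL [0.4821 0.0219 0.012 ]
edge2 [ 0.7851 -0.0704  0.012 ]
corner_front_right [ 0.4435 -0.1001  0.012 ]
rail_a [ 0.4771 -0.0026  0.032 ]
rail_b [ 0.4768 -0.0081  0.032 ]
rail_e [ 0.6192 -0.0524  0.032 ]
rail_e2 [ 0.6216 -0.0357  0.032 ]
tall [ 0.5207 -0.0034  0.07  ]
short [ 0.5658 -0.0181  0.042 ]
ptr_top [ 0.5915 -0.023   0.064 ]
barrel [ 0.6184 -0.0999  0.048 ]
handle? [ 0.5939 -0.0312  0.115 ]
h2 [ 0.5989 -0.0294  0.115 ]
h1 [ 0.5905 -0.0287  0.115 ]
corktop [ 0.657  -0.1638  0.057 ]
-0.2956385775188463 0.3167379969467501
-0.30172613719291663 0.149114940619981
```

```bash
python3 -m handwheel '[{"xyz":[-2.5,-2.8,0],"angular":[0,0,-5.7]},{"xyz":[-2.5,-2.8,0],"angular":[0,0,-5.7]},{"xyz":[-2.5,-2.9,0],"angular":[0,0,-5.7]},{"xyz":[0,0,0],"angular":[0,0,0]}]' 4.4 20
python3 - <<'E'
from h import *
print(get_state()['grip_width'])
im=snap('side','side1.png')
print(onz(im,(300,172),0),onz(im,(364,171),0))
im=snap('wrist','w1.png')
a=cv2.imread('pics/w1.png'); cv2.imwrite('pics/w1z.png',cv2.resize(a,(800,600),interpolation=2))
a=cv2.imread('pics/side1.png')[60:220,190:390]; cv2.imwrite('pics/s1z.png',cv2.resize(a,None,fx=3.5,fy=3.5,interpolation=2))
E
```

```text
time: 0.48
position: [0.571, -0.0843, 0.2178]
tool_rot: [0.242, 1.563, -0.239]
ft_force: [0.4, -1.4, -0.6]
grip_width: 0.783
0.7826577006128099
[ 0.57829444 -0.28338475  0.        ] [ 0.38031069 -0.45820108  0.        ]
```

View pics/w1z.png

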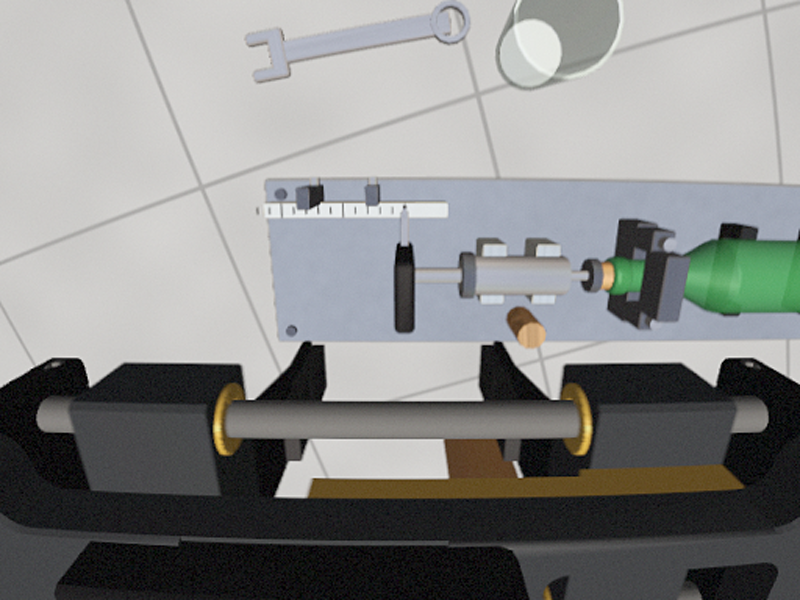

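View pics/s1z.png

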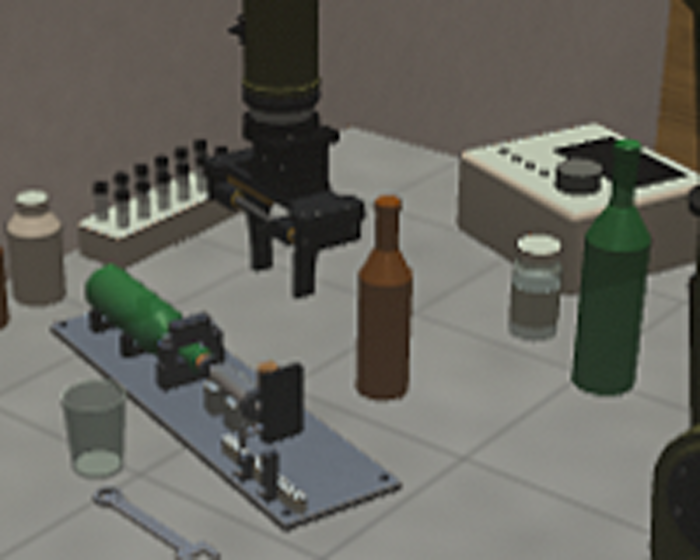

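```bash
python3 - <<'E'
import cv2
a=cv2.imread('pics/w1.png')[108:222,160:310]; cv2.imwrite('pics/w1zz.png',cv2.resize(a,None,fx=5,fy=5,interpolation=2))
E
```

```text
(no output)
```

View pics/w1zz.png

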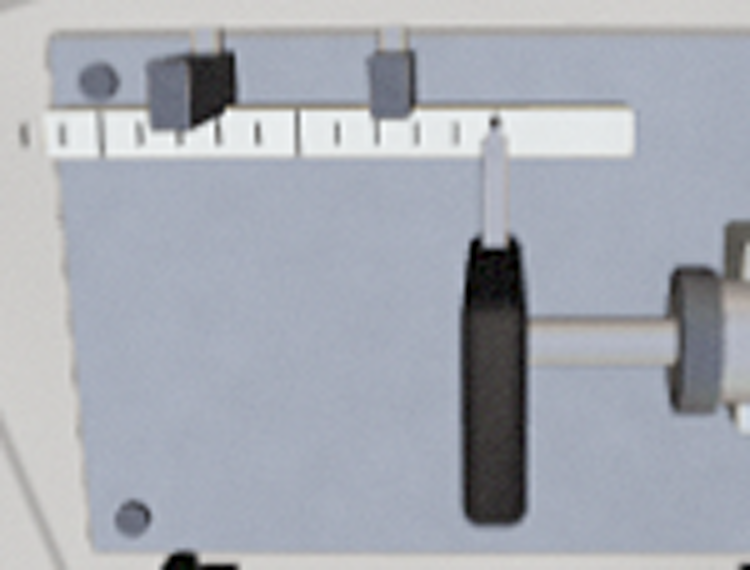

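```bash
python3 - <<'E'
from h import *
im=dict(np.load('pics/w1.png.npz'))
Z=lambda u,v:(160+u/5-.4,108+v/5-.4)
ty=.0
pts={'handle':(495,414,.115),'tall':(169,93,.07),'short':(390.5,85,.042),'ptr':(495,124,.064),'rail_r0':(632,108,.032),'rail_r1':(632,158,.032),'rail_l0':(48,108,.032),'rail_l1':(52,158,.032),'c0':(50,36,.012),'c1':(94,550,.012),'barrel':(672,340,.048)}
p={k:onz(im,Z(u,v),z) for k,(u,v,z) in pts.items()}
d=p['rail_r0']-p['rail_l0']; y=np.arctan2(d[1],d[0]); print('yaw rail',y)
d=p['c0']-p['c1']; print('yaw front',np.arctan2(-d[0],d[1]))
d=p['rail_r1']-p['rail_l1'];print(np.arctan2(d[1],d[0]))
y=-.299
R=np.array([[np.cos(y),np.sin(y)],[-np.sin(y),np.cos(y)]])
for k in p: print(k,np.round(p[k],4),np.round(R@(p[k]-p['handle'])[:2],4))
s=get_state(); from scipy.spatial.transform import Rotation as Ro
M=Ro.from_rotvec(s['tool_rot']).as_matrix(); print(M.round(3), np.arctan2(M[1,2],M[0,2]), s['position'],s['grip_width'])
E
```

```text
yaw rail -0.3037238471906971
yaw front -0.3026261963202601
-0.30299359811174
handle [ 0.5726 -0.0822  0.115 ] [0. 0.]
tall [ 0.5208 -0.002   0.07  ] [-0.0731  0.0614]
short [ 0.5663 -0.0163  0.042 ] [-0.0254  0.0611]
ptr [ 0.5884 -0.0309  0.064 ] [0.     0.0537]
rail_r0 [ 0.6216 -0.0401  0.032 ] [0.0345 0.0547]
rail_r1 [ 0.6182 -0.0522  0.032 ] [0.0348 0.0422]
rail_l0 [0.4806 0.0041 0.032 ] [-0.1133  0.0554]
rail_l1 [ 0.4768 -0.0079  0.032 ] [-0.1134  0.0428]
c0 [0.4815 0.0218 0.012 ] [-0.1177  0.0726]
c1 [ 0.4378 -0.1182  0.012 ] [-0.1182 -0.0741]
barrel [ 0.6147 -0.0967  0.048 ] [ 0.0445 -0.0014]
[[-0.002  0.291  0.957]
 [ 0.007  0.957 -0.291]
 [-1.     0.006 -0.004]] -0.2953907895251229 [ 0.57452979 -0.07762512  0.21806516] 0.6922992355397576
```

```bash
python3 -m handwheel '[{"xyz":[0,0,0],"angular":[0,0,0]},{"xyz":[0,0,0],"angular":[0,0,0]}]' 4.4 20;python3 -m handwheel '[{"xyz":[0,0,0],"angular":[0,0,0]}]'; python3 -c "
from h import *
print(get_state()['position'])"
```

```text
time: 0.75
position: [0.5754, -0.0756, 0.218]
tool_rot: [0.235, 1.562, -0.223]
ft_force: [0.1, 0.4, -1.0]
grip_width: 0.554
time: 0.83
position: [0.576, -0.0743, 0.2179]
tool_rot: [0.234, 1.562, -0.221]
ft_force: [0.3, 0.5, 0.5]
grip_width: 0.529
[ 0.57599283 -0.07428659  0.21788567]
```

```bash
python3 -m handwheel '[{"xyz":[-0.3,-0.8,-3],"angular":[0,0,-1]},{"xyz":[0,0,-3],"angular":[0,0,0]},{"xyz":[0,0,0],"angular":[0,0,0]}]' 4.4 20; python3 -c "
from h import *
s=get_state();print(s['position'],s['qd'].round(3))
from scipy.spatial.transform import Rotation as Ro
M=Ro.from_rotvec(s['tool_rot']).as_matrix(); print(np.arctan2(M[1,2],M[0,2]))"
```

```text
time: 1.08
position: [0.5765, -0.0787, 0.1582]
tool_rot: [0.243, 1.555, -0.228]
ft_force: [-0.8, 1.2, -1.0]
grip_width: 0.507
[ 0.57647362 -0.07865104  0.15824603] [ 0.001 -0.027  0.003 -0.071  0.015  0.055 -0.002]
-0.30042182156449715
```

```bash
python3 -m handwheel '[{"xyz":[-0.4,-0.4,-1.5],"angular":[0,0,0]},{"xyz":[0,0,0],"angular":[0,0,0]},{"xyz":[0,0,0],"angular":[0,0,0]}]'; python3 - <<'E'
from h import *
s=get_state();print(s['position'],s['qd'].round(3))
from scipy.spatial.transform import Rotation as Ro
M=Ro.from_rotvec(s['tool_rot']).as_matrix(); print(M.round(3),np.arctan2(M[1,2],M[0,2]))
snap('wrist','w2.png')
a=cv2.imread('pics/w2.png'); cv2.imwrite('pics/w2z.png',cv2.resize(a,(800,600),interpolation=2))
E
```

```text
time: 1.33
position: [0.5739, -0.08, 0.144]
tool_rot: [0.24, 1.557, -0.224]
ft_force: [0.6, -0.1, 0.6]
grip_width: 0.504
[ 0.57391276 -0.07996384  0.14399581] [-0.001  0.016 -0.001  0.016  0.007  0.018  0.004]
[[ 0.003  0.291  0.957]
 [ 0.01   0.957 -0.291]
 [-1.     0.01   0.   ]] -0.295613950096411
```

View pics/w2z.png

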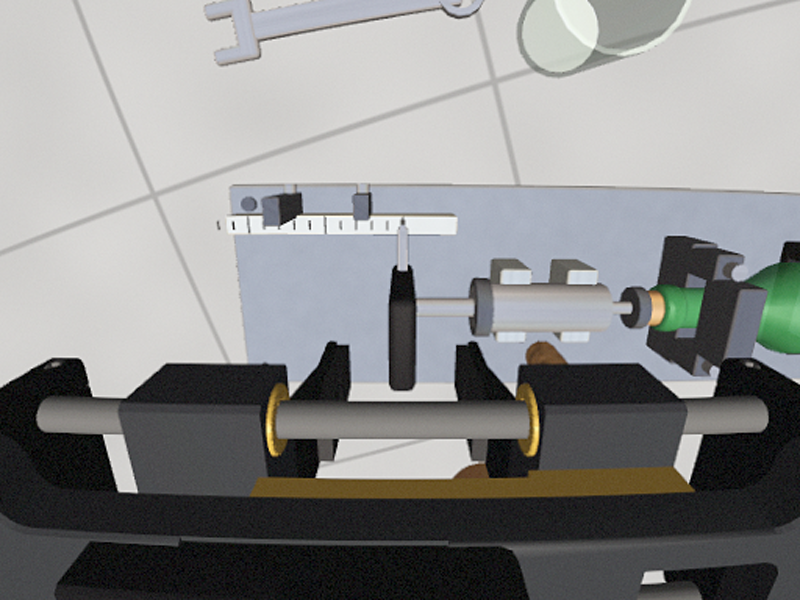

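The handle top (columns 390–414, row ~350) sits midway between the finger tips (330, 470), clear on both sides. Descending.

```bash
python3 -m handwheel '[{"xyz":[0,-0.2,-2.5],"angular":[0,0,0]},{"xyz":[0,0,-2.5],"angular":[0,0,0]},{"xyz":[0,0,-2.3],"angular":[0,0,-0.3]},{"xyz":[0,0,0],"angular":[0,0,0]}]'; python3 - <<'E'
from h import *
s=get_state();print(s['position'],s['qd'].round(3),s['ft_force'])
snap('wrist','w3.png')
a=cv2.imread('pics/w3.png'); cv2.imwrite('pics/w3z.png',cv2.resize(a,(800,600),interpolation=2))
E
```

```text
time: 1.72
position: [0.5807, -0.0806, 0.0777]
tool_rot: [0.243, 1.542, -0.224]
ft_force: [-0.6, 0.6, -0.6]
grip_width: 0.505
[ 0.58069833 -0.08057349  0.07772877] [-0.005 -0.045 -0.005 -0.074 -0.002  0.049  0.007] [-0.59586394  0.62612847 -0.55779692]
```

View pics/w3z.png

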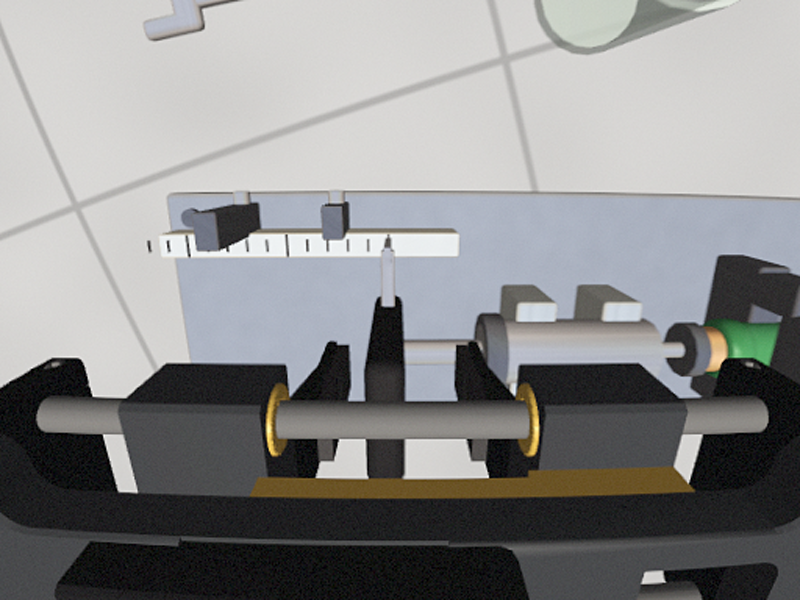

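```bash
python3 -m handwheel '[{"xyz":[-0.6,-0.1,-0.6],"angular":[0.4,1.2,0]},{"xyz":[0,0,0],"angular":[0,0,0]},{"xyz":[0,0,0],"angular":[0,0,0]}]'; python3 - <<'E'
from h import *
s=get_state();print(s['position'],s['qd'].round(3),s['ft_force'])
from scipy.spatial.transform import Rotation as Ro
M=Ro.from_rotvec(s['tool_rot']).as_matrix(); print(M.round(3))
E
```

```text
time: 2.02
position: [0.5799, -0.0815, 0.0797]
tool_rot: [0.246, 1.555, -0.22]
ft_force: [0.1, -0.5, 0.1]
grip_width: 0.507
[ 0.57987243 -0.08147539  0.07968133] [ 0.005 -0.004  0.003 -0.013  0.     0.025  0.006] [ 0.14439867 -0.5140958   0.11263022]
[[ 0.006  0.292  0.956]
 [ 0.016  0.956 -0.292]
 [-1.     0.017  0.001]]
```

```bash
python3 -m handwheel '[{"xyz":[-0.8,-0.1,-1],"angular":[0,0,0]},{"xyz":[0,0,0],"angular":[0,0,0]},{"xyz":[0,0,0],"angular":[0,0,0]}]'; python3 -m handwheel '[{"xyz":[0,0,0],"angular":[0,0,0]}]'
```

```text
time: 2.27
position: [0.5752, -0.0829, 0.0742]
tool_rot: [0.246, 1.547, -0.219]
ft_force: [0.3, 0.2, 0.4]
grip_width: 0.506
time: 2.35
position: [0.5757, -0.083, 0.0751]
tool_rot: [0.246, 1.546, -0.219]
ft_force: [-0.0, 0.8, -0.1]
grip_width: 0.506
```

```bash
python3 -m handwheel '[{"xyz":[-0.5,0,-1.2],"angular":[0,0.4,0]},{"xyz":[0,0,0],"angular":[0,0,0]},{"xyz":[0,0,0],"angular":[0,0,0]}]'; python3 -m handwheel '[{"xyz":[0,0,0],"angular":[0,0,0]},{"xyz":[0,0,0],"angular":[0,0,0]},{"xyz":[0,0,0],"angular":[0,0,0]},{"xyz":[0,0,0],"angular":[0,0,0]},{"xyz":[0,0,0],"angular":[0,0,0]}]' 0 45; python3 -m handwheel '[{"xyz":[0,0,0],"angular":[0,0,0]},{"xyz":[0,0,0],"angular":[0,0,0]}]'
```

```text
time: 2.6
position: [0.5723, -0.083, 0.0641]
tool_rot: [0.245, 1.55, -0.22]
ft_force: [0.5, 0.1, 0.9]
grip_width: 0.503
time: 3.02
position: [0.5721, -0.0828, 0.0637]
tool_rot: [0.245, 1.551, -0.219]
ft_force: [0.4, -0.2, -0.3]
grip_width: 0.215
time: 3.18
position: [0.573, -0.0831, 0.0637]
tool_rot: [0.246, 1.549, -0.22]
ft_force: [2.9, -1.1, -1.1]
grip_width: 0.159
```

```bash
python3 -m handwheel '[{"xyz":[-0.9,0.3,0],"angular":[0,0,0]},{"xyz":[-0.9,0.3,0],"angular":[0,0,0]},{"xyz":[0,0,0],"angular":[0,0,0]},{"xyz":[0,0,0],"angular":[0,0,0]}]'; cat > m.py <<'E'
from h import *
import sys
s=get_state(); u=np.array([.9544,-.2984])
print(s['time'],s['position'].round(4),'pull',-((s['position'][:2]-[.5726,-.083])@u).round(4),'f',s['ft_force'].round(1),s['grip_width'],abs(s['qd']).max())
f=sys.argv[1]
im=snap('wrist',f); a=im['pixels'][90:210,70:290]; cv2.imwrite('pics/z'+f,cv2.resize(a,None,fx=3.6,fy=3.6,interpolation=2))
E
python3 m.py w4.png
```

```text
time: 3.52
position: [0.5578, -0.0784, 0.0638]
tool_rot: [0.246, 1.544, -0.221]
ft_force: [7.7, -1.3, -3.8]
grip_width: 0.159
3.5167 [ 0.5578 -0.0784  0.0638] pull 0.0155 f [ 7.7 -1.3 -3.8] 0.15901677741613215 0.00628054477220225
```

View pics/zw4.png

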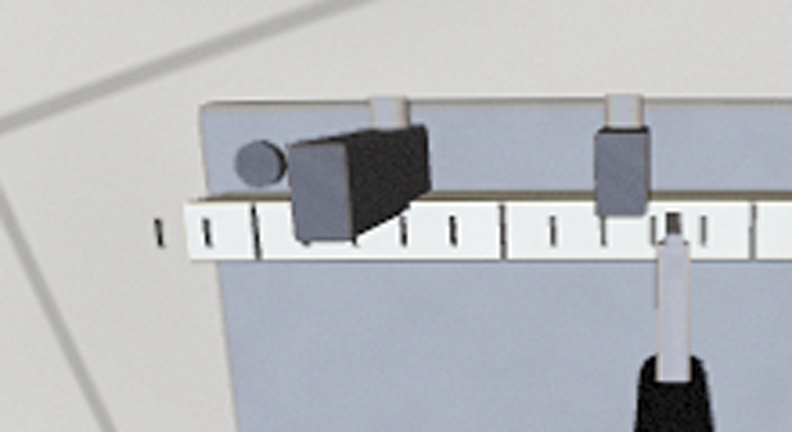

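```bash
cat > q.py <<'E'
from h import *
import sys
f=sys.argv[1]; a=list(map(float,sys.argv[2:]))
im=dict(np.load('pics/'+f+'.npz')); u=np.array([.9544,-.2984])
P=lambda i,z: onz(im,(70+a[i]/3.6-.36,90+a[i+1]/3.6-.36),z)[:2]@u
p=P(0,.064); print('ptr top->short',p-P(2,.042),'->tall',p-P(4,.07) if len(a)>4 else '')
if len(a)>6: p=P(6,.05); print('ptr arm->short',p-P(2,.042),'->tall',p-P(4,.07))
E
python3 q.py w4.png 673 217 622 172 321 192
```

```text
ptr top->short 0.00934810310836387 ->tall 0.05647196835888241
```

Pointer (674,217) is 9.4 mm short of the short tab (622,172); tall tab 47 mm further.

```bash
python3 -m handwheel '[{"xyz":[-0.6,0.2,0],"angular":[0,0,0]},{"xyz":[-0.5,0.1,0],"angular":[0,0,0]},{"xyz":[0,0,0],"angular":[0,0,0]}]'; python3 m.py w5.png
```

```text
time: 3.82
position: [0.5502, -0.076, 0.0637]
tool_rot: [0.246, 1.538, -0.221]
ft_force: [7.7, -2.0, -3.7]
grip_width: 0.161
3.8167 [ 0.5502 -0.076   0.0637] pull 0.0235 f [ 7.7 -2.  -3.7] 0.16145807960318406 0.023941808322862867
```

View pics/zw5.png

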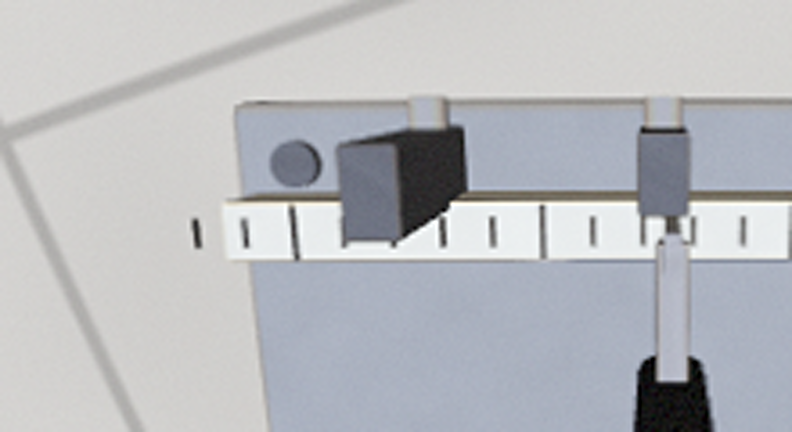

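```bash
python3 q.py w5.png 673 220 663.5 173 368 192; python3 -m handwheel '[{"xyz":[-0.3,0.1,0],"angular":[0,0.3,0]},{"xyz":[0,0,0],"angular":[0,0,0]},{"xyz":[0,0,0],"angular":[0,0,0]}]'; python3 m.py w6.png
```

```text
ptr top->short 0.001471570630473984 ->tall 0.048836734559363715
time: 4.12
position: [0.5506, -0.0762, 0.0638]
tool_rot: [0.246, 1.538, -0.222]
ft_force: [8.2, -1.1, -4.1]
grip_width: 0.164
4.1167 [ 0.5506 -0.0762  0.0638] pull 0.023 f [ 8.2 -1.1 -4.1] 0.16435117974341543 0.012168225128114402
```

View pics/zw6.png

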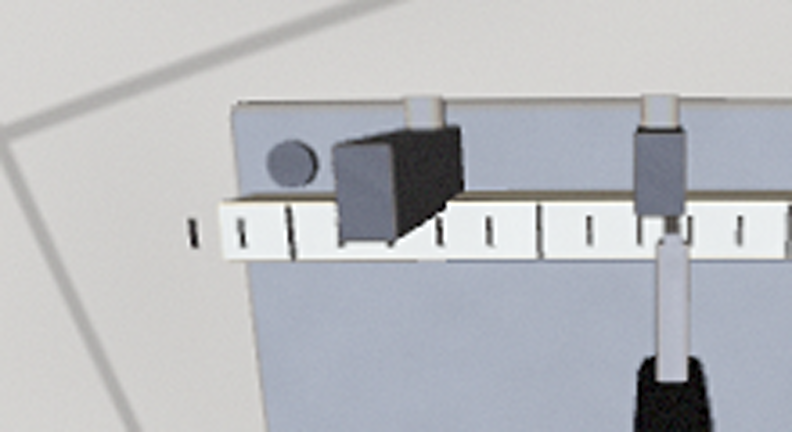

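```bash
python3 -m handwheel '[{"xyz":[-0.4,0.1,0],"angular":[0,0,0]},{"xyz":[-0.2,0.1,0],"angular":[0,0,0]},{"xyz":[-0.1,0,0],"angular":[0,0,0]},{"xyz":[-0.1,0,0],"angular":[0,0,0]},{"xyz":[-0.1,0,0],"angular":[0,0,0]}]'; python3 m.py w7.png
```

```text
time: 4.58
position: [0.5476, -0.0751, 0.0637]
tool_rot: [0.246, 1.53, -0.222]
ft_force: [8.9, -0.9, -4.2]
grip_width: 0.166
4.5833 [ 0.5476 -0.0751  0.0637] pull 0.0262 f [ 8.9 -0.9 -4.2] 0.1657602786327454 0.017364585690373045
```

```bash
python3 -m handwheel '[{"xyz":[0,0,0],"angular":[0.2,0.8,0]},{"xyz":[0,0,0],"angular":[0.1,0.4,0]},{"xyz":[-0.1,0,0],"angular":[0.1,0.4,0]},{"xyz":[-0.1,0,0],"angular":[0.1,0.4,0]},{"xyz":[-0.1,0,0],"angular":[0.1,0.4,0]}]'; python3 m.py w8.png
```

```text
time: 5.05
position: [0.5533, -0.077, 0.0638]
tool_rot: [0.249, 1.557, -0.219]
ft_force: [7.7, -0.9, -8.0]
grip_width: 0.16
5.05 [ 0.5533 -0.077   0.0638] pull 0.0202 f [ 7.7 -0.9 -8. ] 0.16030151682183685 0.06991989652912742
```

View pics/zw8.png

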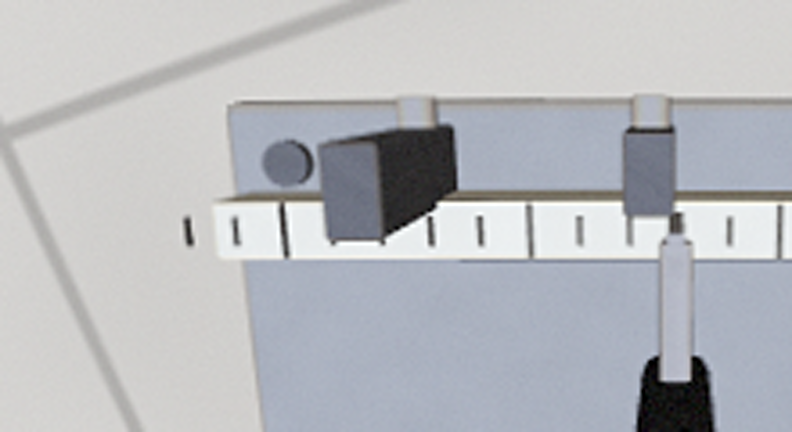

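```bash
python3 -m handwheel '[{"xyz":[-0.6,0.2,0],"angular":[0,0.1,0]},{"xyz":[-0.4,0.1,0],"angular":[0,0.1,0]},{"xyz":[-0.2,0.1,0],"angular":[0,0.1,0]},{"xyz":[-0.1,0,0],"angular":[0,0.1,0]}]'; python3 m.py w9.png
```

```text
time: 5.43
position: [0.5488, -0.0757, 0.0638]
tool_rot: [0.247, 1.547, -0.222]
ft_force: [8.6, -0.8, -4.5]
grip_width: 0.16
5.4333 [ 0.5488 -0.0757  0.0638] pull 0.0249 f [ 8.6 -0.8 -4.5] 0.16022102939683075 0.010997705570049778
```

View pics/zw9.png

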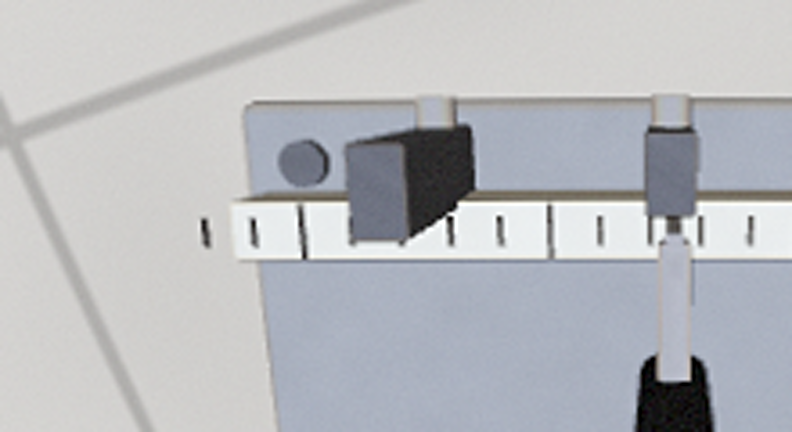

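```bash
python3 q.py w9.png 674 220 671.5 173 378 193; for i in 1 ; do python3 -m handwheel '[{"xyz":[-0.1,0,0],"angular":[0,0,0]},{"xyz":[-0.1,0,0],"angular":[0,0,0]},{"xyz":[-0.1,0,0],"angular":[0,0,0]},{"xyz":[-0.1,0,0],"angular":[0,0,0]},{"xyz":[-0.1,0,0],"angular":[0,0,0]}]'; done;  python3 m.py w10.png
```

```text
ptr top->short 0.0003372221169938294 ->tall 0.04744834693116301
time: 5.9
position: [0.5498, -0.0759, 0.0638]
tool_rot: [0.247, 1.539, -0.22]
ft_force: [8.2, -0.7, -4.2]
grip_width: 0.162
5.9 [ 0.5498 -0.0759  0.0638] pull 0.0238 f [ 8.2 -0.7 -4.2] 0.1622485269499231 0.019905794346906695
```

```bash
python3 -m handwheel '[{"xyz":[-0.2,0,0],"angular":[0,0,0]},{"xyz":[-0.2,0.1,0],"angular":[0,0,0]},{"xyz":[-0.2,0,0],"angular":[0,0,0]},{"xyz":[-0.2,0.1,0],"angular":[0,0,0]},{"xyz":[-0.2,0,0],"angular":[0,0,0]}]';python3 -m handwheel '[{"xyz":[-0.15,0,0],"angular":[0,0,0]},{"xyz":[-0.15,0.05,0],"angular":[0,0,0]},{"xyz":[-0.15,0,0],"angular":[0,0,0]},{"xyz":[-0.15,0.05,0],"angular":[0,0,0]},{"xyz":[-0.15,0,0],"angular":[0,0,0]}]';  python3 m.py w11.png
```

```text
time: 6.37
position: [0.5464, -0.0748, 0.0637]
tool_rot: [0.245, 1.529, -0.219]
ft_force: [10.0, 0.5, -4.8]
grip_width: 0.165
time: 6.78
position: [0.545, -0.0743, 0.0638]
tool_rot: [0.243, 1.52, -0.217]
ft_force: [9.9, -0.2, -4.6]
grip_width: 0.171
6.7833 [ 0.545  -0.0743  0.0638] pull 0.0289 f [ 9.9 -0.2 -4.6] 0.17118888722855516 0.026290703934407286
```

View pics/zw11.png

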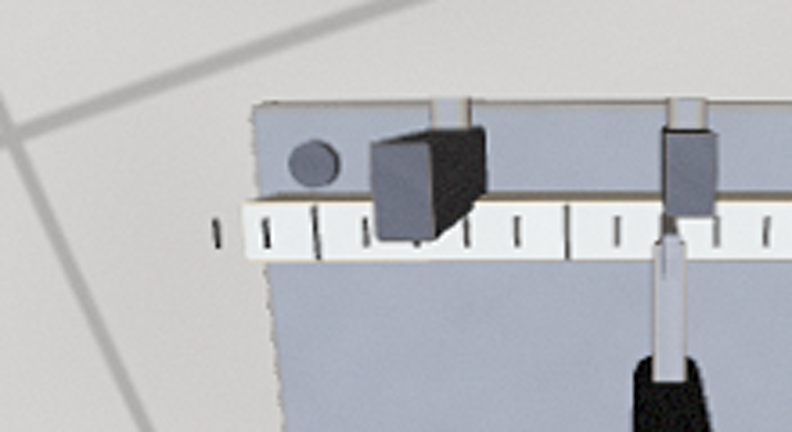

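```bash
python3 q.py w11.png 670 220 690 173 404 193; python3 -m handwheel '[{"xyz":[-0.1,0,0],"angular":[0.1,0.4,0]},{"xyz":[-0.1,0,0],"angular":[0.1,0.3,0]},{"xyz":[-0.1,0.1,0],"angular":[0.1,0.2,0]},{"xyz":[-0.1,0,0],"angular":[0.1,0.2,0]}]';  python3 m.py w12.png
```

```text
ptr top->short -0.004379929477440037 ->tall 0.042545016730863805
time: 7.17
position: [0.5449, -0.0743, 0.0638]
tool_rot: [0.246, 1.535, -0.214]
ft_force: [8.1, 0.3, -3.5]
grip_width: 0.165
7.1667 [ 0.5449 -0.0743  0.0638] pull 0.029 f [ 8.1  0.3 -3.5] 0.16533196345334614 0.03276471858979644
```

View pics/zw12.png

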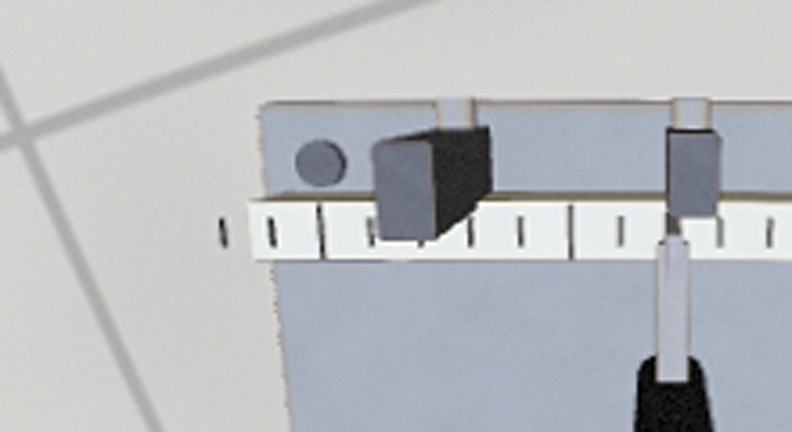

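```bash
python3 -m handwheel '[{"xyz":[0.1,0,0],"angular":[0.1,0.2,0]},{"xyz":[0,0,0],"angular":[0,0.2,0]},{"xyz":[-0.1,0,0],"angular":[0,0.2,0]},{"xyz":[-0.1,0,0],"angular":[0,0.1,0]}]';  python3 m.py w13.png;  python3 -m handwheel '[{"xyz":[-0.1,0,0],"angular":[0,0.1,0]},{"xyz":[-0.15,0.05,0],"angular":[0,0.1,0]},{"xyz":[-0.1,0,0],"angular":[0,0.1,0]},{"xyz":[-0.1,0,0],"angular":[0,0.1,0]}]';  python3 m.py w14.png
```

```text
time: 7.55
position: [0.5486, -0.0755, 0.0638]
tool_rot: [0.245, 1.542, -0.215]
ft_force: [8.3, -1.5, -4.4]
grip_width: 0.159
7.55 [ 0.5486 -0.0755  0.0638] pull 0.0251 f [ 8.3 -1.5 -4.4] 0.15859588824010193 0.007865948008945144
time: 7.93
position: [0.5492, -0.0756, 0.0638]
tool_rot: [0.245, 1.541, -0.216]
ft_force: [8.2, -1.0, -4.5]
grip_width: 0.158
7.9333 [ 0.5492 -0.0756  0.0638] pull 0.0246 f [ 8.2 -1.  -4.5] 0.15756140228786927 0.005334484655842216
```

View pics/zw14.png

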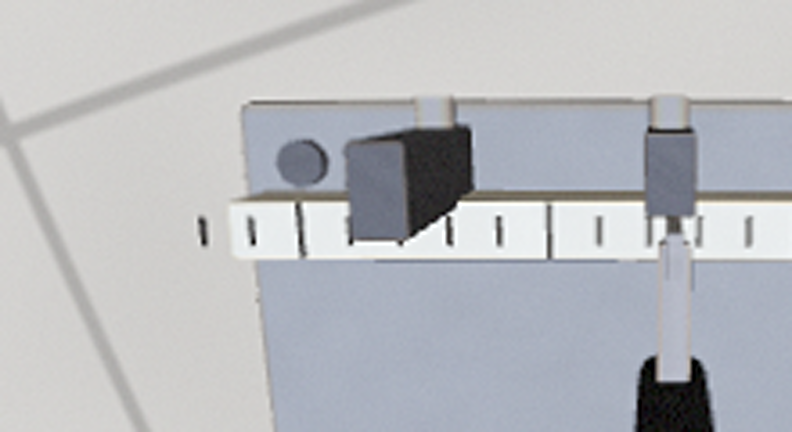

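Centred and steady (pointer 674, tab 671). Holding two seconds with this recipe.

```bash
python3 -m handwheel '[{"xyz":[-0.1,0,0],"angular":[0,0.1,0]},{"xyz":[-0.15,0.05,0],"angular":[0,0.1,0]},{"xyz":[-0.15,0,0],"angular":[0,0.1,0]},{"xyz":[-0.15,0.05,0],"angular":[0,0.1,0]},{"xyz":[-0.1,0,0],"angular":[0,0.1,0]}]'
python3 -m handwheel '[{"xyz":[-0.1,0,0],"angular":[0,0.1,0]},{"xyz":[-0.15,0.05,0],"angular":[0,0.1,0]},{"xyz":[-0.1,0,0],"angular":[0,0.1,0]},{"xyz":[-0.15,0.05,0],"angular":[0,0.1,0]},{"xyz":[-0.1,0,0],"angular":[0,0.1,0]}]'
python3 -m handwheel '[{"xyz":[-0.1,0,0],"angular":[0,0.1,0]},{"xyz":[-0.15,0.05,0],"angular":[0,0.1,0]},{"xyz":[-0.1,0,0],"angular":[0,0.1,0]},{"xyz":[-0.15,0.05,0],"angular":[0,0.1,0]},{"xyz":[-0.1,0,0],"angular":[0,0.1,0]}]'; python3 m.py w15.png
```

```text
time: 8.4
position: [0.5492, -0.0756, 0.0637]
tool_rot: [0.244, 1.54, -0.217]
ft_force: [7.9, -0.9, -4.2]
grip_width: 0.162
time: 8.82
position: [0.5493, -0.0757, 0.0638]
tool_rot: [0.245, 1.54, -0.219]
ft_force: [8.2, -0.9, -4.6]
grip_width: 0.163
time: 9.23
position: [0.5493, -0.0757, 0.0638]
tool_rot: [0.245, 1.54, -0.22]
ft_force: [8.0, -1.0, -3.2]
grip_width: 0.162
9.2333 [ 0.5493 -0.0757  0.0638] pull 0.0244 f [ 8.  -1.  -3.2] 0.1615258288278021 0.008916536234748052
```

```bash
python3 -m handwheel '[{"xyz":[-0.1,0,0],"angular":[0,0.1,0]},{"xyz":[-0.15,0.05,0],"angular":[0,0.1,0]},{"xyz":[-0.1,0,0],"angular":[0,0.1,0]},{"xyz":[-0.15,0.05,0],"angular":[0,0.1,0]},{"xyz":[-0.1,0,0],"angular":[0,0.1,0]}]' - 55
python3 -m handwheel '[{"xyz":[-0.8,0.25,0],"angular":[0,0.2,0]},{"xyz":[-0.8,0.25,0],"angular":[0,0.2,0]},{"xyz":[-0.8,0.25,0],"angular":[0,0.2,0]},{"xyz":[-0.4,0.1,0],"angular":[0,0.2,0]}]'; python3 m.py w16.png
```

```text
time: 9.7
position: [0.5484, -0.0755, 0.0637]
tool_rot: [0.246, 1.542, -0.221]
ft_force: [7.7, -0.8, -2.9]
grip_width: 0.162
time: 10.03
position: [0.5276, -0.0691, 0.0638]
tool_rot: [0.246, 1.542, -0.225]
ft_force: [11.8, -1.9, -7.3]
grip_width: 0.16
10.0333 [ 0.5276 -0.0691  0.0638] pull 0.0471 f [11.8 -1.9 -7.3] 0.15957037236425545 0.05225611477538043
```

View pics/zw16.png

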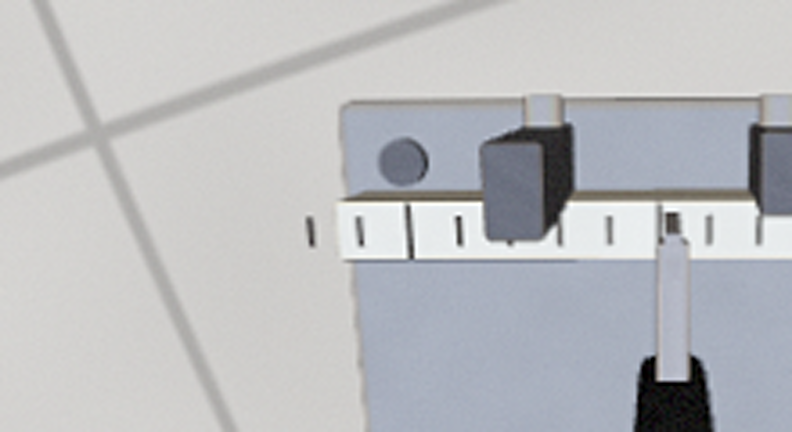

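```bash
python3 q.py w16.png 673 215 790 173 513 193;
python3 -m handwheel '[{"xyz":[-0.8,0.25,0],"angular":[0,0.2,0]},{"xyz":[-0.8,0.25,0],"angular":[0,0.2,0]},{"xyz":[-0.6,0.15,0],"angular":[0,0.2,0]},{"xyz":[-0.3,0.1,0],"angular":[0,0.2,0]}]'; python3 m.py w17.png
```

```text
ptr top->short -0.022151201915461383 ->tall 0.02557410177227165
time: 10.42
position: [0.5119, -0.0643, 0.0638]
tool_rot: [0.246, 1.537, -0.228]
ft_force: [14.4, -4.0, -9.2]
grip_width: 0.164
10.4167 [ 0.5119 -0.0643  0.0638] pull 0.0635 f [14.4 -4.  -9.2] 0.16406238251355662 0.02725784753518982
```

View pics/zw17.png

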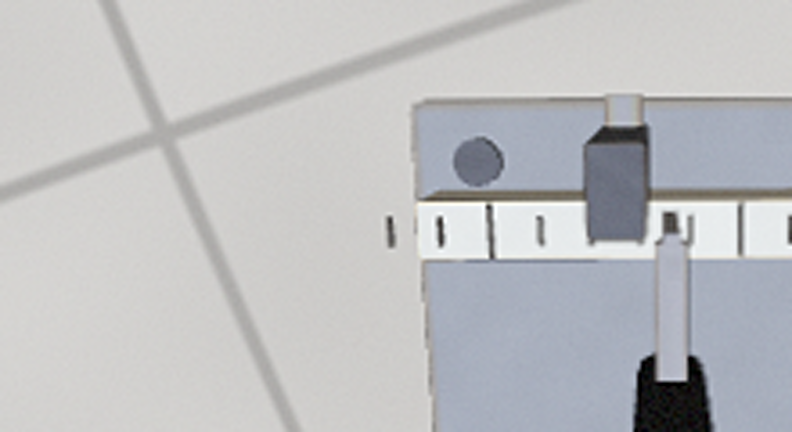

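```bash
python3 q.py w17.png 670 218 790 173 616 192;
python3 -m handwheel '[{"xyz":[-0.6,0.2,0],"angular":[0.1,0.2,0]},{"xyz":[-0.6,0.2,0],"angular":[0.1,0.2,0]},{"xyz":[-0.3,0.1,0],"angular":[0,0.2,0]},{"xyz":[-0.2,0.05,0],"angular":[0,0.2,0]}]'; python3 m.py w18.png
```

```text
ptr top->short -0.02278448005000877 ->tall 0.0086633203866614
time: 10.8
position: [0.5051, -0.0621, 0.0638]
tool_rot: [0.247, 1.531, -0.229]
ft_force: [14.1, -3.3, -9.3]
grip_width: 0.164
10.8 [ 0.5051 -0.0621  0.0638] pull 0.0706 f [14.1 -3.3 -9.3] 0.16442031874545726 0.013074513264868085
```

View pics/zw18.png

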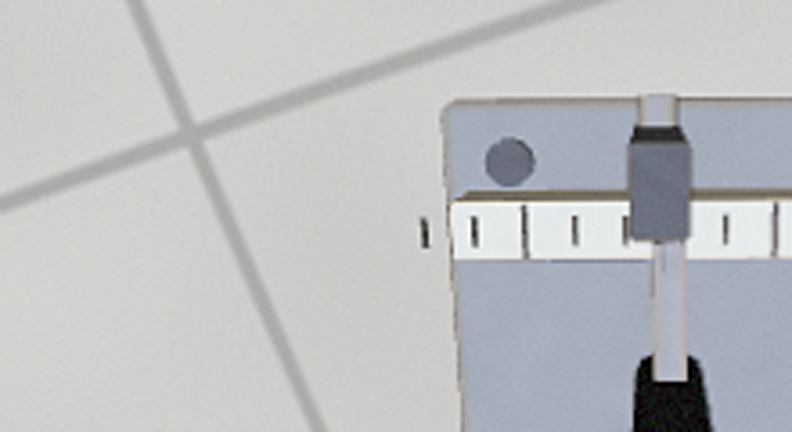

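```bash

python3 -m handwheel '[{"xyz":[-0.4,0.1,0],"angular":[0.1,0.2,0]},{"xyz":[-0.3,0.1,0],"angular":[0.1,0.2,0]},{"xyz":[-0.2,0.1,0],"angular":[0,0.2,0]},{"xyz":[-0.2,0.05,0],"angular":[0,0.2,0]}]'; python3 m.py w19.png
```

```text
time: 11.18
position: [0.5043, -0.0619, 0.0637]
tool_rot: [0.247, 1.527, -0.229]
ft_force: [14.8, -2.2, -8.2]
grip_width: 0.161
11.1833 [ 0.5043 -0.0619  0.0637] pull 0.0715 f [14.8 -2.2 -8.2] 0.16136244704929414 0.00992558721008106
```

View pics/zw19.png

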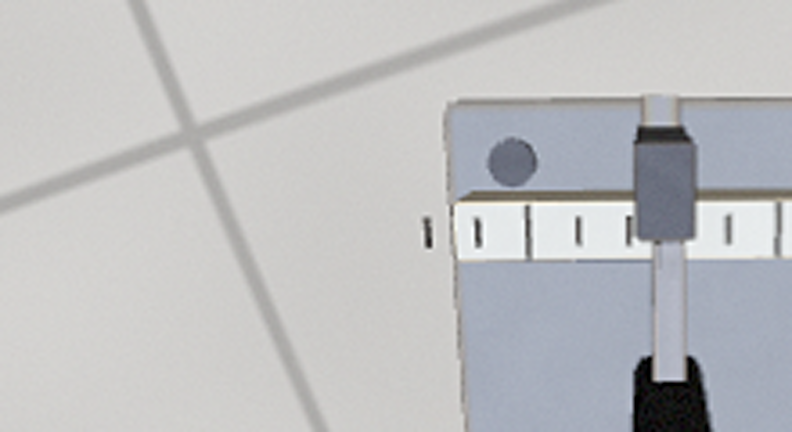

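```bash

python3 -m handwheel '[{"xyz":[-0.3,0.1,0],"angular":[0.1,0.2,0]},{"xyz":[-0.25,0.1,0],"angular":[0.1,0.2,0]},{"xyz":[-0.25,0.1,0],"angular":[0,0.3,0]},{"xyz":[-0.25,0.05,0],"angular":[0,0.3,0]},{"xyz":[-0.25,0.05,0],"angular":[0,0.3,0]}]'
python3 -m handwheel '[{"xyz":[-0.25,0.1,0],"angular":[0.1,0.2,0]},{"xyz":[-0.25,0.1,0],"angular":[0.1,0.2,0]},{"xyz":[-0.25,0.05,0],"angular":[0,0.2,0]},{"xyz":[-0.25,0.05,0],"angular":[0,0.2,0]},{"xyz":[-0.25,0.05,0],"angular":[0,0.2,0]}]'; python3 m.py w20.png; python3 -c "
from h import *
import time
for i in range(6): get_image('wrist'); s=get_state(); print(s['time'],s['position'].round(4))
snap('side','side20.png');snap('scene','scene20.png')"
```

```text
time: 11.65
position: [0.5039, -0.0618, 0.0638]
tool_rot: [0.247, 1.527, -0.23]
ft_force: [13.3, -2.5, -9.6]
grip_width: 0.168
time: 12.07
position: [0.504, -0.0618, 0.0637]
tool_rot: [0.247, 1.523, -0.23]
ft_force: [13.8, -2.7, -9.2]
grip_width: 0.17
12.0667 [ 0.504  -0.0618  0.0637] pull 0.0718 f [13.8 -2.7 -9.2] 0.16956801492764392 0.014333382013799434
12.1667 [ 0.504  -0.0618  0.0638]
12.2167 [ 0.504  -0.0618  0.0638]
12.2667 [ 0.504  -0.0618  0.0638]
12.3167 [ 0.5041 -0.0618  0.0637]
12.3667 [ 0.504  -0.0618  0.0637]
12.4167 [ 0.504  -0.0618  0.0638]
```

View pics/zw20.png

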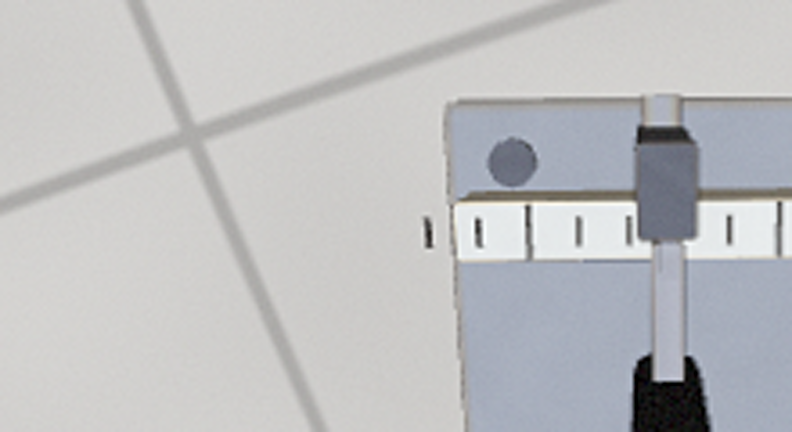

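View pics/side20.png

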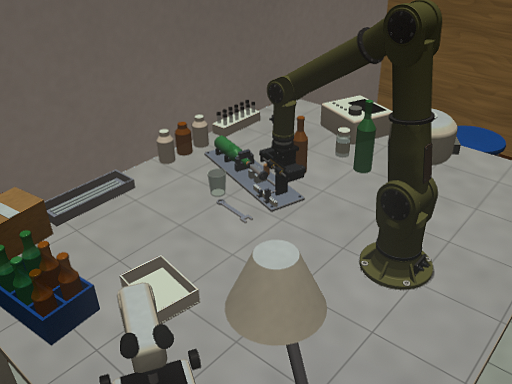

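```bash
python3 -c "
from h import *
s=get_state(); print(s['time'],s['position'],s['ft_force'],s['grip_width'])
print(close_job())"
```

```text
12.5167 [ 0.50403648 -0.06178078  0.06375527] [14.83070809 -2.10767082 -9.56146902] 0.1727351411856423
the job is handed in; nothing more can be done
None
```

I pulled the tester's handle to the short tab, paused there, drew it on to the tall tab, and handed the job in at 12.5 s while still holding it. No verdict was reported.

- **Short tab:** The pointer wandered there at first, up to about 4.4 mm past the middle by image. I brought it back and then held it steady, within about 1 mm, for a little over two seconds (7.55 to 9.7 s).
- **Tall tab:** The pointer stood within about 0.3 mm of the middle by image. The TCP moved less than 0.1 mm over the last 0.35 s. It came up to the tab from the home side and never went past it. The tool was carrying about 15 N along the pull, with the fingers closed on the handle at a set grip of 55 N.
- **Bystanders:** I compared the last side picture by eye with the first one. The bystanders it shows were where they started, but the gripper hides part of the bench around the cork. I took a last scene picture but did not look at it, so the cork has no final check.
- **Tilt:** The tool was pitched about 2 to 3 degrees by the spring load at the end. I left it that way, since the pointer was steady.

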